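# Bed the label in the press, then push the label holder home behind the shelf lip

## Task

Swing the label press's clamp arm over so that its rubber foot comes down on the label holder in the nest, press it firmly for about a second, and swing the arm back past upright so that it stays open. Then lift the holder out by its tab and push its blade down into the slot behind the front lip of the low vial shelf, between the end stops, label flange to the shelf's front. Finish while still gripping the tab and holding it pressed fully home against the slot's spring, flange down on the lip; leave the bottle, vials and box on the bench alone.

Things in the scene. Friction and masses are not known exactly. Their poses are not given: they have to be found in the camera images.
- jig: Label press fixed to the bench: grey base plate 150 x 210 x 10 mm, aluminium nest block 60 x 84 mm, top 40 mm high, and the clamp's bracket at y = -105 mm, 80 mm high. Origin on the bench under the middle of the nest's groove, which runs along y: 8 mm wide (x), 25 mm deep, 78 mm long. z up, -x is the front, towards the robot.
- clamp_pivot (a point): Pivot of the clamp arm, fixed to the press at jig x = -22, y = -105 mm, 66 mm above the bench. The pivot axis is level, along the jig's x axis; the arm swings in the jig's y-z plane.
- clamp_bar (a point): A point on the clamp's grip bar: round steel bar 12 mm thick, standing out 85 mm from the arm's end along the jig's -x, 160 mm from the pivot axis and parallel to it. The point is 50 mm out from the arm's middle (jig x = -72 mm). Can be pinched from above and turns in the fingers as the arm swings. 221 mm high when open; 66 mm high at jig y = +55 mm when shut.
- clamp (a joint): Angle of the clamp arm about its pivot (rad). 0 = fully open, leaning 15 degrees (0.262) past upright towards the jig's -y; 0.262 = upright; grows as it swings over towards +y; about 1.83 = arm level, foot on the holder; stop at 1.92. Light friction: it stays where left near upright, but falls shut by its weight (0.12 kg) from about 0.5 on. Starts between 0 and 0.2.
- clamp_foot: The rubber foot of the clamp, 14 mm across, 20 mm long, at right angles to the arm, 100 mm from the pivot; sprung, it gives up to 5 mm (2.5 to 15 N). When shut it stands upright on the front of the holder's flange. Origin on the foot's axis at its working end.
- holder: Grey label holder, 60 g, standing in the nest at first, axes as the jig's. Origin: middle of the blade's underside, then 15 mm above the bench. Blade 5 (x) x 70 (y) mm, z 0 to 25. Level flange with the white label: z 25 to 31, x -36 to +8, 70 wide. Grip tab straight above the blade: 10 (x) x 36 (y), up to z = 67: pinch across its 10 mm, fingertips above the flange. Lifts straight out.
- holder_front (a point): Middle of the front edge of the holder's flange, at holder x = -36, z = 28 mm.
- shelf: Low white vial shelf fixed to the bench, 176 (y) x 152 mm, deck 50 mm high, with a raised aluminium lip along its front (-x), top 60 mm high, 8 mm thick. Behind the lip is the slot, 8.5 mm wide (x), edges bevelled; two end stops leave 90 mm (y) for the blade. Vials in a rack start 89 mm behind the slot, 95 mm high. Origin on the bench under the slot's middle; y along the slot, z up.
- slot (a point): Middle of the slot's mouth at the height of the lip's top, 60 mm above the bench; axes as the shelf's. Holder home: blade in the slot, flange underside resting on the lip's top (the holder's origin 25 mm below this point), flange pointing to the shelf's -x.
- ejector (a joint): Travel of the spring-loaded bar in the slot (m), pressed straight down by the blade's underside. 0 = up, its top 17 mm below the lip's top; about 0.008 with the holder fully home. Needs 3 N to start and about 7 N at home; released, it lifts the holder again by 8 mm.
- amber_bottle: Bystander: amber bottle, 60 mm across, 120 mm tall. Origin at its base.
- vial_a: Bystander: small sample vial, 28 mm across, 55 mm tall. Origin at its base.
- vial_b: Bystander: a second such vial. Origin at its base.
- tip_box: Bystander: white pipette tip box, 85 x 120 x 45 mm. Origin at its base.

How it is judged:
By the outcome, as a careful person would: the job done as asked, in the order asked, and still so for the second after the job is handed in, while the arm keeps its last pose, push and grip.
It also fails if it takes over 66 s, if anything falls off the work surface, if the arm or the gripper's body presses on something with over 40 N, if the wrist force passes 120 N, or if a joint passes its speed limit or range.

## Robot

A 6-joint arm with a two-finger parallel gripper is mounted at the origin on the work surface. World frame = base frame: x ahead of the robot, y to its left, z up, the work surface at z = 0. Lengths are in m, angles in rad, forces in N, time in s.
With the tool pointing down it reaches from about 0.275 to 0.875 m from the base axis. Payload 12.5 kg.
Tool frame: the origin (TCP) lies at the very end of the fingers, on their centre line; the grasp point (between the pads) lies 19 mm behind it; x points along the fingers, y is the direction in which the jaws open and shut, and the axes are right-handed (so a half turn about x gives the same grasp; the last joint's range is limited). The gripper opens to 85 mm and grips with 20 to 120 N. Pads are 22 mm wide; open, the fingers measure 114 mm over their backs; the gripper's body (76 mm by 85 mm) begins 54 mm behind the grasp point. The pads swing forward as they close: fully open they stand 13 mm farther back than shut.
Start: joints at [-1.232, 0.351, 1.652, -0, 1.139, -0.085], TCP at [0.226, -0.501, 0.191] pointing down, gripper open.
Joint ranges: [-2.75, 2.75], [-0.79, 2.1], [0.01, 2.65], [-1.57, 4.71], [0.07, 3.14], [-2.87, 2.87]. Speed limits (rad/s): [2.22, 2.22, 2.79, 3.14, 3.14, 3.14].

## Interface

Orientations are given as a 3x3 rotation matrix whose columns are the frame's x, y, z axes.
In Python, from bench import manip gives the robot as it stands. Calls block until the motion is done:
- manip.move_ptp(position, orientation): joint-space move of the TCP to a pose.
- manip.move_l(position, attitude=None, max_speed=0.15): straight line of the TCP; attitude=None keeps the orientation; max_speed is the mean speed in m/s.
- manip.move_j(angles): joint-space move.
- manip.set_gripper(opening, effort=None): opening from 0.0 (shut) to 1.0 (fully open); effort is the grip in N (None keeps the last); returns when the fingers have stopped.
- manip.dwell(seconds).
- manip.inverse_kinematics(position, orientation): joint angles nearest the present ones, or None.
- manip.grab_frame(name): name is "scene" or "side" or "wrist"; returns (picture, depth): 384x512x3 uint8, red, green, blue; 384x512 float32, m along the optical axis (not along the pixel's ray), 0 where there is no reading.
- manip.get_calibration(name): a dict with "camera_matrix" (3x3 intrinsics, pixels), "R" (3x3) and "t" (3): a world point X has camera coordinates R X + t. Camera axes: x right, y down, z forward; pixel columns grow to the right and rows downward; lengths in m; the calibration is good to about 2 mm. A picture is of the moment at which its call begins: read the wrist's pose just before it. get_calibration takes no time and is no camera call; for the wrist camera it gives the pose at the moment of the call.
A pose or a line that the arm cannot do raises manip.Unreachable and nothing moves.
- manip.sign_off(): hands the job in, once; it reports no verdict.
Trained networks look in the newest picture that a camera, given by its name, has taken for a name from the list of things; names that differ only in an ending like _2 or _b are one class to them, and where a whole thing is asked for, a point or a joint stands for the part that bears it (a point fixed in the world has none). Each returns a list of dicts, best first, with "confidence" (0 to 1); they miss things now and then, are a little off and sometimes report something else, mostly with a low value. They report only what shows in the picture. A call takes as long as a camera call.
- manip.look_for(camera, name): "at" ([x, y, z] in m, in world coordinates, good to about 4 mm: the middle of the surface that is visible of it).
Readings, each from a call of its own:
- manip.current_time(): time.
- manip.current_qpos(): joint angles.
- manip.current_joint_vel(): joint speeds.
- manip.current_joint_torque(): joint torques, N m.
- manip.current_ee_pos(): TCP position.
- manip.current_tcp_rot(): TCP orientation.
- manip.current_force(): force on the tool from outside, world axes, zero at the start.
- manip.current_ft_torque(): the same for the moment, N m.
- manip.current_grip_width(): opening from 0.0 (shut) to 1.0 (fully open).
Only numpy, scipy, OpenCV 4.12 (cv2) and the standard library are available. Lean on these libraries where they do the work, as an engineer would, in place of code of your own. Each camera call takes 0.05 s, during which the arm holds its last target. There are 200 camera calls.

## Working session

There is one attempt and no reset: what is moved stays moved. The work goes in short steps, each a Python script; the robot and the scene stay as the last script left them, time stands still between calls to the robot, and variables do not carry over. Pictures are saved under pics/ and viewed, about 8 in all and at most 12, crops included, and the job is handed in when it is done.

```bash
mkdir -p pics; ls
python3 - <<'E'
from bench import manip
import cv2,numpy as np
for c in("scene","side"):
    p,d=manip.grab_frame(c); cv2.imwrite(f"pics/{c}0.png",p[:,:,::-1]); np.save(f"pics/{c}0.npy",d)
    k=manip.get_calibration(c); np.savez(f"pics/{c}_cal.npz",**k)
    for n in("jig","clamp_bar","clamp_foot","holder","holder_front","shelf","slot","clamp_pivot","amber_bottle","vial_a","tip_box"):
        try: r=manip.look_for(c,n)
        except Exception as e: r=[];print(n,e)
        print(c,n,[(np.round(x["at"],3).tolist(),round(x["confidence"],2)) for x in r[:3]])
print(manip.current_time(),manip.current_tcp_rot())
a=cv2.imread("pics/scene0.png");b=cv2.imread("pics/side0.png")
E
```

```text
pics
scene jig [([0.488, -0.29, 0.014], 0.96), ([0.501, -0.231, 0.047], 0.7)]
scene clamp_bar [([0.473, -0.355, 0.224], 0.95)]
scene clamp_foot [([0.81, -0.004, 0.044], 0.49)]
scene holder [([0.504, -0.237, 0.046], 0.58)]
scene holder_front [([0.504, -0.235, 0.05], 0.84), ([0.681, -0.02, 0.078], 0.61)]
scene shelf [([0.643, 0.189, 0.052], 0.82)]
scene slot [([0.639, 0.194, 0.05], 0.62)]
scene clamp_pivot [([0.492, -0.29, 0.008], 0.71), ([0.501, -0.235, 0.047], 0.66)]
scene amber_bottle [([0.684, -0.022, 0.079], 0.73)]
scene vial_a [([0.428, -0.012, 0.045], 0.7), ([0.602, -0.02, 0.044], 0.68)]
scene tip_box [([0.81, -0.005, 0.046], 0.55)]
side jig [([0.48, -0.254, 0.009], 0.97)]
side clamp_bar [([0.472, -0.345, 0.204], 0.71)]
side clamp_foot [([0.423, 0.002, 0.044], 0.54)]
side holder [([0.494, -0.212, 0.045], 0.67)]
side holder_front [([0.496, -0.218, 0.05], 0.79)]
side shelf [([0.636, 0.232, 0.046], 0.9), ([0.671, 0.011, 0.072], 0.31)]
side slot [([0.638, 0.233, 0.053], 0.83)]
side clamp_pivot [([0.478, -0.256, 0.014], 0.85), ([0.571, 0.222, 0.042], 0.66)]
side amber_bottle [([0.67, 0.011, 0.073], 0.95)]
side vial_a [([0.422, 0.005, 0.043], 0.79), ([0.595, -0.007, 0.041], 0.62), ([0.635, 0.232, 0.055], 0.16)]
side tip_box [([0.799, 0.03, 0.045], 0.76)]
1.2 [[-3.42142843e-05  4.11215090e-01 -9.11538342e-01]
 [ 6.34916285e-05 -9.11538340e-01 -4.11215092e-01]
 [-9.99999997e-01 -7.19444838e-05  5.07891621e-06]]
```

View pics/scene0.png

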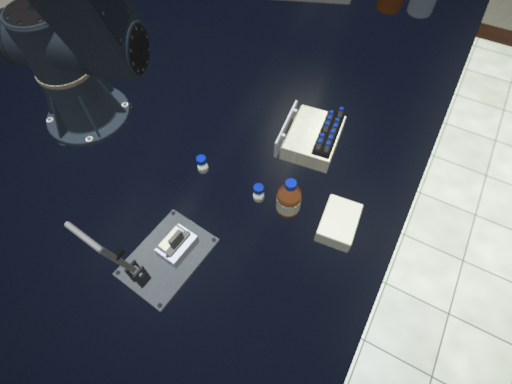

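View pics/side0.png

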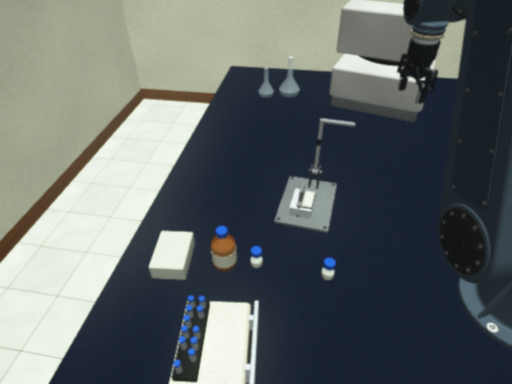

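The scene view shows the press around pixel (167,258), with the clamp bar at (68,225)-(115,252). The shelf is at (312,137) with its lip on the left edge, and the bystanders lie between the press and the shelf. Next I'll fit rough rectangles from depth.

```bash
cat > h.py <<'E'
import numpy as np,cv2
def cloud(d,k):
    K,R,t=k["camera_matrix"],np.array(k["R"]),np.array(k["t"])
    v,u=np.mgrid[:d.shape[0],:d.shape[1]]
    P=np.stack([(u-K[0][2])/K[0][0]*d,(v-K[1][2])/K[1][1]*d,d],-1)
    W=(P-t)@R; W[d<=0]=np.nan
    return W
def rect(W,lo,hi,c,r):
    m=(W[...,2]>lo)&(W[...,2]<hi)&(np.hypot(W[...,0]-c[0],W[...,1]-c[1])<r)
    m=cv2.morphologyEx(m.astype(np.uint8),cv2.MORPH_OPEN,np.ones((3,3)))>0
    q=W[m]; (x,y),s,a=cv2.minAreaRect((q[:,:2]*1000).astype(np.float32))
    return len(q),np.round([x,y,*s,a],1),np.median(q[:,2]).round(4)
E
python3 - <<'E'
from h import *
for c in("scene","side"):
    W=cloud(np.load(f"pics/{c}0.npy"),np.load(f"pics/{c}_cal.npz"))
    print(c,"bench z",np.nanmedian(W[(abs(W[...,0]-.45)<.1)&(abs(W[...,1])<.1)][:,2]))
    print("plate",rect(W,.005,.02,(.5,-.25),.16)); print("flange",rect(W,.033,.052,(.5,-.23),.09))
    print("tab",rect(W,.07,.09,(.5,-.23),.06)); print("deck",rect(W,.04,.055,(.64,.2),.15));print("lip",rect(W,.055,.066,(.58,.2),.15))
    print("bar",rect(W,.2,.24,(.47,-.35),.13))
E
```

```text
scene bench z 0.0008506650456051493
plate (3883, array([ 488.5, -260.7,  210.7,  151.6,   84.1]), np.float64(0.0108))
flange (778, array([ 500.4, -231.7,   84.6,   62. ,   84.3]), np.float64(0.0432))
tab (98, array([ 506.4, -232.1,   35.3,   11.8,   83. ]), np.float64(0.0815))
deck (1649, array([636.6, 222.3, 150.9, 180.3,   4.7]), np.float64(0.0503))
lip (203, array([622.1, 223.4, 137.9, 172.4,  10. ]), np.float64(0.0596))
bar (373, array([ 430.9, -355.5,   15.4,   94.3,   87. ]), np.float64(0.2292))
side bench z 0.00020859522052798013
plate (1877, array([ 489.7, -259.4,  215.6,  149.8,   84.4]), np.float64(0.01))
flange (393, array([ 501.7, -229.5,   87.5,   60.2,   84.6]), np.float64(0.0445))
tab (42, array([ 507.5, -230.6,   39.6,    9.9,   85.2]), np.float64(0.0808))
deck (3745, array([636.2, 223.5, 139.5, 177. ,   4.3]), np.float64(0.05))
lip (447, array([624.4, 220.9, 133. , 167.4,   7.1]), np.float64(0.0599))
bar (182, array([ 431.2, -352.2,   14.2,   94. ,   85.1]), np.float64(0.2262))
```

```bash
cat >> h.py <<'E'
def rot(a):  # tool down, jaw axis (tool y) at world angle a
    x=np.array([0,0,-1.]);y=np.array([np.cos(a),np.sin(a),0]);return np.stack([x,y,np.cross(x,y)],1)
def fr(o,a): # planar frame -> world
    c,s=np.cos(a),np.sin(a); R=np.array([[c,-s,0],[s,c,0],[0,0,1]])
    return lambda *p: np.array([o[0],o[1],0])+R@np.array(p)
E
python3 - <<'E'
from bench import manip
from h import *
def cam():
    k=manip.get_calibration("wrist");R=np.array(k["R"]);t=np.array(k["t"]);return -R.T@t,R,k
p=np.array(manip.current_ee_pos());T=np.array(manip.current_tcp_rot());C,R,k=cam()
ct=T.T@(C-p);ax=T.T@R[2];print("cam in tool",ct.round(3),"axis",ax.round(3),k["camera_matrix"][0][0])
manip.move_l([p[0],p[1],.37],max_speed=.3)
a=np.radians(4.5);T=rot(a)
tgt=np.array([.575,.218,.06])
# TCP so that optical axis passes through target with TCP at z=.27
z=.27; c_off=T@ct; d=T@ax; cz=z+c_off[2]; s=(tgt[2]-cz)/d[2]; pos=tgt-s*d-c_off; print(pos.round(3))
q=manip.inverse_kinematics(pos,T);print(np.round(q,2))
manip.move_ptp(pos,T); print(manip.current_time())
k=cam()[2]; im,d=manip.grab_frame("wrist")
cv2.imwrite("pics/w1.png",im[:,:,::-1]);np.savez("pics/w1.npz",d=d,**k)
print([(np.round(x["at"],3).tolist(),round(x["confidence"],2)) for x in manip.look_for("wrist","slot")])
W=cloud(d,k)
print("deck",rect(W,.045,.055,tgt,.2),"lip",rect(W,.057,.066,tgt,.1),manip.current_time())
E
```

```text
cam in tool [-0.183 -0.001 -0.073] axis [0.96  0.    0.281] 280.31969182887053
[0.573 0.26  0.27 ]
[ 0.35  0.44  1.33 -0.    1.37  0.27]
4.9
[([0.632, 0.238, 0.049], 0.78)]
deck (6682, array([641. , 226.3, 133.6, 180.8,   4.3]), np.float64(0.0502)) lip (658, array([611.5, 223.1, 102.7, 174.6,   7. ]), np.float64(0.0599)) 5.0
```

View pics/w1.png

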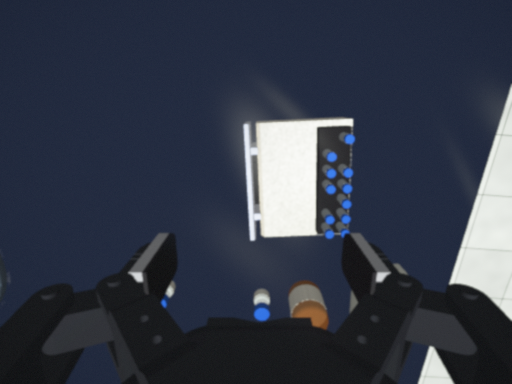

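The wrist view shows the lip as a bar at columns 245-256 and rows 124-240. The dark slot is just right of it, with end stops near (254,150) and (257,215).

Run:
```python
from h import *
def ana(W,name):
    # rough shelf frame
    o=np.array([.575,.22]);a=np.radians(4.5)
    for it in range(3):
        c,s=np.cos(a),np.sin(a);X=W[...,0]-o[0];Y=W[...,1]-o[1]
        x=X*c+Y*s;y=-X*s+Y*c;z=W[...,2]
        m=(z>.0565)&(z<.0635)&(abs(x)<.04)&(abs(y)<.1)
        l=(z>.046)&(z<.053)&(x>-.01)&(x<.08)&(abs(y)<.085)
        # lip mid per y bin; line fit
        f=np.polyfit(y[m],x[m],1); a-=np.arctan(f[0]); 
    lx=x[m]-np.polyval(f,0)*0
    print(name,"yaw",np.degrees(a).round(2),"n",m.sum(),"lip x pct mm",np.percentile(lx,[1,5,50,95,99]).round(4)*1e3,"y",np.percentile(y[m],[0.5,99.5]).round(4)*1e3)
    # deck front edge per y row
    e=[np.nanmin(x[l&(abs(y-v)<.004)]) for v in np.arange(-.08,.081,.01) if (l&(abs(y-v)<.004)).any()]
    print(" front",np.round(np.array(e)*1e3,1),"deck y",np.percentile(y[l],[.5,99.5]).round(4)*1e3)
d=np.load("pics/w1.npz");ana(cloud(d["d"],d),"w")
for c in("scene","side"): ana(cloud(np.load(f"pics/{c}0.npy"),np.load(f"pics/{c}_cal.npz")),c)
d=np.load("pics/w1.npz");im=cv2.imread("pics/w1.png")
# intensity profile across slot along shelf x at z=.06 and z=.05
o=np.array([.575,.22]);
for z in(.06,.05):
  F=fr(o,np.radians(4.5));K,R,t=d["camera_matrix"],d["R"],d["t"]
  g=cv2.cvtColor(im,cv2.COLOR_BGR2GRAY).astype(np.float32)
  for y in(-.02,0,.02):
    P=np.array([F(x,y,z) for x in np.arange(-.03,.031,.002)])@R.T+t; uv=(P@K.T);uv=uv[:,:2]/uv[:,2:]
    print(z,y,cv2.remap(g,uv[:,0].astype(np.float32).reshape(1,-1),uv[:,1].astype(np.float32).reshape(1,-1),1)[0].astype(int))
  xs=.0
for xx in np.arange(-.004,.013,.004):
    P=np.array([F(xx,y,.055) for y in np.arange(-.1,.101,.005)])@R.T+t; uv=(P@K.T);uv=uv[:,:2]/uv[:,2:]
    print("along",xx.round(3),cv2.remap(g,uv[:,0].astype(np.float32).reshape(1,-1),uv[:,1].astype(np.float32).reshape(1,-1),1)[0].astype(int))
cv2.imwrite("pics/w1c.png",cv2.resize(im[110:250,220:370],None,fx=4,fy=4,interpolation=cv2.INTER_CUBIC))
```

```text
w yaw 7.07 n 707 lip x pct mm [-14.6 -14.3 -10.3  -1.3   1.8] y [-88.   85.7]
 front [ 3.7  2.4 -6.5 -5.8  3.8 -6.5  4.5  3.5 -6.5  3.   4.8 -6.4  2.7 -5.2
 -6.4  2.9 -6.4] deck y [-83.9  84.1]
scene yaw 7.19 n 161 lip x pct mm [-18.6 -18.2 -13.8  -4.3  -1.4] y [-91.3  82.3]
 front [ 0.6  0.2 -8.9  0.3  0.9 -0.9 -9.7 -0.3 -0.3  0.  -1.2  1.9 -8.7 -1.5
 -9.7 -9.7  0.2] deck y [-83.6  83.3]
side yaw 7.03 n 370 lip x pct mm [-17.3 -17.  -13.1  -3.5  -1. ] y [-88.2  77.3]
 front [ 0.2  1.5  1.1 -8.2  1.4  0.9  0.1  1.4  0.8  1.8  1.1  2.3  1.5 -8.7
  0.2  1.  36.6] deck y [-83.9  76.4]
0.06 -0.02 [ 47  47  47  49  50  51  57 110 201 237 232 197 134  84  67  83 155 221
 230 238 244 246 245 244 245 245 245 245 245 246 245]
0.06 0 [ 50  52  52  54  57  57  73 155 226 239 222 170 115  86  83 118 189 226
 234 241 244 244 245 245 244 243 242 242 245 246 245]
0.06 0.02 [ 55  57  59  61  65  68 105 200 237 237 203 146 107  93  98 143 209 230
 237 241 242 242 241 242 243 243 243 245 245 244 243]
0.05 -0.02 [ 47  47  48  49  50  51  70 145 223 238 229 187 128  82  70  89 162 223
 232 240 246 246 2
[... 505 characters left out ...]
6  56  56  56  55  57  56 114 239 229 128 127 127  76  79  86  93
 102 106 120 131 135 142 147 158 165 174 191 228 222 202 202 201 214 215
 217 204  89  71  66]
along 0.004 [ 54  55  55  81 122 123 142 152 181 235 223 186 203 211 206 220 222 223
 224 227 226 230 232 231 230 229 229 229 230 230 228 231 230 231 232 234
 234 228  92  69  64]
along 0.008 [ 54  53  57 180 221 224 225 226 229 230 229 233 235 235 236 237 239 239
 239 240 241 243 244 242 241 243 242 241 241 244 242 241 240 239 241 240
 237 231  94  67  62]
along 0.012 [ 53  53  71 231 242 244 242 241 242 245 243 244 244 244 244 246 246 246
 244 245 244 243 246 244 242 244 244 244 243 241 244 243 239 242 237 240
 237 232  95  63  60]
```

View pics/w1c.png

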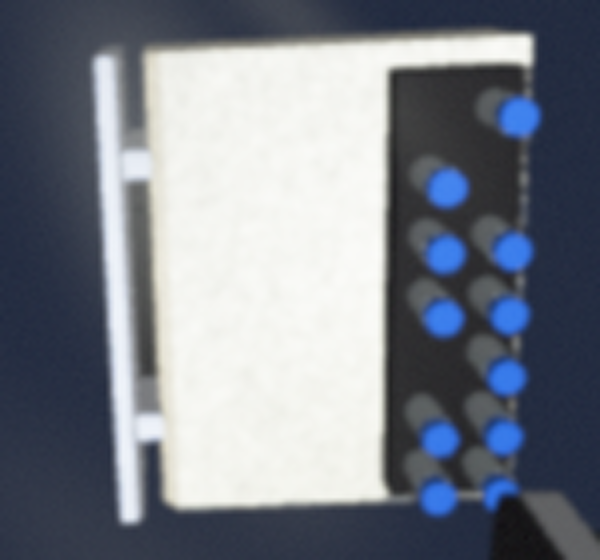

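The crop agrees with the depth fits. The lip and slot run straight at a yaw of about 7.1°, and the end stops are at crop (137,165) and (150,428). Next I'll take the same relative view of the holder in the press, so the camera bias cancels.

Run:
```python
from bench import manip
from h import *
ct=np.array([-.183,-.001,-.073]);ax=np.array([.96,0,.281])
a=np.radians(-5.8);T=rot(a);tgt=np.array([.507,-.2312,.06])
z=.29; c=T@ct; d=T@ax; s=(tgt[2]-z-c[2])/d[2]; pos=tgt-s*d-c
manip.move_ptp(pos,T); 
k=manip.get_calibration("wrist"); im,d=manip.grab_frame("wrist");print(manip.current_time())
cv2.imwrite("pics/w2.png",im[:,:,::-1]);np.savez("pics/w2.npz",d=d,**k)
print([(np.round(x["at"],3).tolist(),round(x["confidence"],2)) for x in manip.look_for("wrist","clamp_bar")])
W=cloud(d,k)
print("plate",rect(W,.005,.018,(.49,-.26),.16));print("tab",rect(W,.074,.09,tgt,.05))
print("nest",rect(W,.034,.043,tgt,.06),"flange",rect(W,.0435,.05,tgt,.06));print("bar",rect(W,.2,.25,(.43,-.35),.07))
```

```text
6.6917
[([0.476, -0.336, 0.161], 0.97)]
plate (7668, array([ 491.9, -258.1,  208.1,  150.1,   84.3]), np.float64(0.01))
tab (168, array([ 509.8, -229.1,   34.7,    8.8,   84.4]), np.float64(0.082))
nest (712, array([ 504. , -229.4,   83.6,   59.7,   84.8]), np.float64(0.04)) flange (954, array([ 495.9, -228.1,   69.7,   43.9,   84.4]), np.float64(0.0463))
bar (0, array([0., 0., 0., 0., 0.]), np.float64(nan))
  return _methods._mean(a, axis=axis, dtype=dtype,
  ret = ret.dtype.type(ret / rcount)
```

View pics/w2.png

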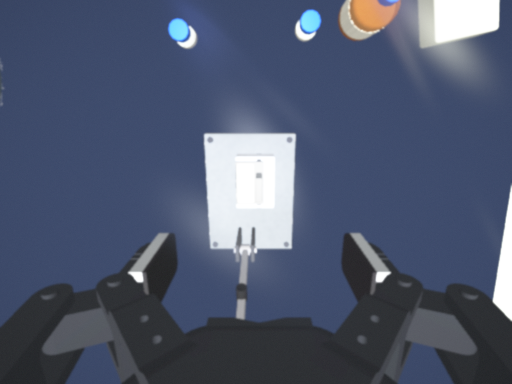

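The wrist view shows the press plate at (250,190), the holder in the nest with its tab at (259,180), and the clamp arm open at (243,280). The wrist reads about +2.5 mm in x against the scene camera at both the press and the shelf, so the bias is consistent. Next I'll pinch the bar.

Run:
```python
from bench import manip
from h import *
a=np.radians(-5.65);J=fr((.508,-.2307),a)
B=lambda phi,dz=0:J(-.078,-.105+.16*np.sin(phi),.066+.16*np.cos(phi)-.019+dz)
phi0=.106-.262
best=None
for yaw in(a-np.pi/2,a+np.pi/2):
    q=manip.inverse_kinematics(B(phi0,.1),rot(yaw)); print(None if q is None else np.round(q,2))
    q2=manip.inverse_kinematics(B(np.pi/2),rot(yaw));print(q2 is not None)
    if q is not None:
        c=abs(q[5]);best=min(best,(c,yaw)) if best else (c,yaw)
T=rot(best[1]);print(best)
manip.move_ptp(B(phi0,.09),T)
manip.move_l(B(phi0),max_speed=.15)
manip.set_gripper(0.0,effort=25)
print(manip.current_time(),manip.current_grip_width(),np.round(manip.current_force(),1))
im,_=manip.grab_frame("side");cv2.imwrite("pics/s1.png",cv2.resize(im[60:260,220:440,::-1],None,fx=2.7,fy=2.7))
```

```text
[-0.79  0.25  1.5   0.    1.39  0.88]
True
[-0.79  0.25  1.5  -0.    1.39 -2.26]
True
(np.float64(0.8834694200606004), np.float64(-1.6694074295325763))
9.375 -9.428185424137521e-05 [ 1.1 -0.2 -0.4]
```

View pics/s1.png

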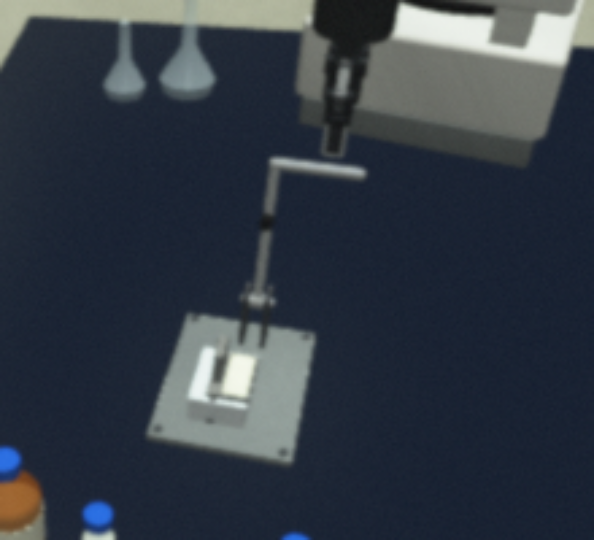

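The side view shows the closed fingertips at crop (335,150), just above or behind the bar at (335,170), so I missed the pinch. I'll measure both.

Run:
```python
from bench import manip
from h import *
a=np.radians(-5.65);o=np.array([.508,-.2307])
p=np.array(manip.current_ee_pos());
def tj(P): 
    c,s=np.cos(a),np.sin(a);X=P[...,0]-o[0];Y=P[...,1]-o[1];return np.stack([X*c+Y*s,-X*s+Y*c,P[...,2]],-1)
print("tcp jig",tj(p).round(4))
for c in("side","scene"):
    im,d=manip.grab_frame(c);k=manip.get_calibration(c);W=tj(cloud(d,k));x,y,z=W[...,0],W[...,1],W[...,2]
    g=im.astype(int).sum(-1)
    m=(x>-.11)&(x<-.03)&(abs(y+.13)<.1)&(z>.12)&(z<.36)
    for nm,mm in(("bright",m&(g>330)),("dark",m&(g<200))):
        q=W[mm]; print(c,nm,len(q),[np.percentile(q[:,i],[2,50,98]).round(3).tolist() for i in range(3)] if len(q) else "")
```

```text
tcp jig [-0.078  -0.1299  0.205 ]
side bright 117 [[-0.106, -0.076, -0.033], [-0.135, -0.127, -0.07], [0.225, 0.229, 0.35]]
side dark 359 [[-0.096, -0.079, -0.061], [-0.139, -0.108, -0.067], [0.22, 0.326, 0.358]]
scene bright 179 [[-0.083, -0.058, -0.031], [-0.138, -0.133, -0.127], [0.227, 0.23, 0.282]]
scene dark 2137 [[-0.087, -0.068, -0.059], [-0.187, -0.135, -0.075], [0.261, 0.325, 0.358]]
```

Run:
```python
from bench import manip
from h import *
a=np.radians(-5.65);o=np.array([.508,-.2307])
def tj(P): 
    c,s=np.cos(a),np.sin(a);X=P[...,0]-o[0];Y=P[...,1]-o[1];return np.stack([X*c+Y*s,-X*s+Y*c,P[...,2]],-1)
im,d=manip.grab_frame("side");k=manip.get_calibration("side");W=tj(cloud(d,k))
p=np.array(manip.current_ee_pos());c=np.array(k["R"])@p+k["t"];uv=np.array(k["camera_matrix"])@c;print("tcp px",uv[:2]/uv[2], "t",manip.current_time())
for v in range(98,136,2): print(v,W[v,344].round(3),im[v,344],W[v,338].round(3))
ims=[im[70:160,300:400]]
im2,_=manip.grab_frame("scene"); ims.append(im2[190:280,50:150])
cv2.imwrite("pics/c2.png",np.hstack([cv2.resize(i,(400,360)) for i in ims])[:,:,::-1])
```

```text
tcp px [340.55643962 129.13613784] t 9.575
98 [-0.076 -0.069  0.328] [37 38 39] [-0.036 -0.65   0.041]
100 [-0.076 -0.084  0.315] [44 47 48] [-0.038 -0.649  0.033]
102 [-0.077 -0.085  0.309] [28 31 32] [-0.039 -0.651  0.023]
104 [-0.077 -0.096  0.298] [25 27 30] [-0.04  -0.644  0.018]
106 [-0.078 -0.111  0.285] [20 21 22] [-0.041 -0.65   0.006]
108 [-0.078 -0.121  0.275] [28 30 32] [-0.042 -0.648 -0.002]
110 [-0.079 -0.115  0.272] [25 27 27] [-0.044 -0.629 -0.001]
112 [-0.08  -0.113  0.267] [24 29 30] [-0.046 -0.607  0.001]
114 [-0.081 -0.117  0.259] [29 31 33] [-0.048 -0.589  0.002]
116 [-0.082 -0.119  0.252] [44 47 47] [-0.05  -0.571  0.003]
118 [-0.075 -0.567 -0.   ] [50 58 67] [-0.051 -0.567 -0.003]
120 [-0.076 -0.555 -0.002] [71 79 87] [-0.053 -0.544  0.   ]
122 [-0.084 -0.129  0.229] [166 175 179] [-0.068 -0.128  0.227]
124 [-0.085 -0.124  0.226] [104 109 105] [-0.069 -0.126  0.222]
126 [-0.08  -0.507 -0.002] [39 46 57] [-0.058 -0.495  0.002]
128 [-0.082 -0.494 -0.002] [27 36 52] [-0.06  -0.483  0.   ]
130 [-0.083 -0.475 -0.   ] [28 36 52] [-0.061 -0.466  0.002]
132 [-0.085 -0.456  0.002] [25 35 50] [-0.063 -0.454  0.   ]
134 [-0.086 -0.448 -0.001] [25 34 50] [-0.064 -0.44   0.   ]
```

View pics/c2.png

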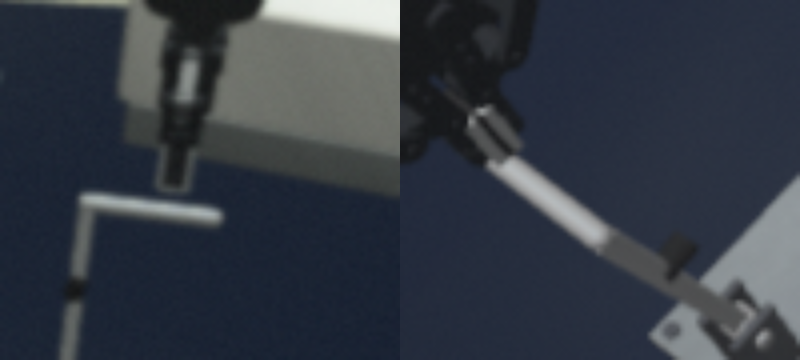

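The images show the true fingertips about 40 mm behind the reported TCP: they end at z≈0.246 in side depth against a reported 0.205. The pad-gap geometry in the earlier wrist view gives the same figure. I'll measure this with the wrist depth, then correct for it and grasp.

Run:
```python
from bench import manip
from h import *
p=np.array(manip.current_ee_pos());T=np.array(manip.current_tcp_rot())
k=manip.get_calibration("wrist");im,d=manip.grab_frame("wrist");W=(cloud(d,k)-p)@T
m=(abs(W[...,1])<.02)&(abs(W[...,2])<.03)&(W[...,0]<.02)&(W[...,0]>-.09)
h,e=np.histogram(W[m][:,0],bins=np.arange(-.09,.021,.005));print(dict(zip((e[:-1]*1e3).round().astype(int).tolist(),h.tolist())))
q=W[m&(W[...,0]<-.03)];print(np.percentile(q[:,0],[90,97,100]).round(4),[np.percentile(q[q[:,0]>-.06][:,i],[2,50,98]).round(3).tolist() for i in(1,2)])
a=np.radians(-5.65);J=fr((.508,-.2307),a);phi=-.156
manip.set_gripper(1.0,effort=25)
z=.066+.16*np.cos(phi)-.019-.040
manip.move_l(J(-.078,-.1295,z),max_speed=.1);print(np.round(manip.current_force(),1))
manip.set_gripper(0.0,effort=25);print(manip.current_grip_width(),manip.current_time(),np.round(manip.current_force(),1))
im,d=manip.grab_frame("side");cv2.imwrite("pics/s2.png",cv2.resize(im[70:160,300:400],(400,360))[:,:,::-1])
```

```text
{-90: 1062, -85: 378, -80: 522, -75: 198, -70: 312, -65: 274, -60: 247, -55: 218, -50: 161, -45: 16, -40: 0, -35: 0, -30: 168, -25: 647, -20: 8, -15: 0, -10: 0, -5: 0, 0: 0, 5: 0, 10: 0, 15: 0}
[-0.0537 -0.0482 -0.0434] [[-0.014, -0.001, 0.012], [-0.012, -0.012, -0.007]]
[ 0.  -0.9  0.7]
0.1264074252819358 11.675 [-1.1  0.3  1.4]
```

```bash
cat >> h.py <<'E'
aj=np.radians(-5.65);J=fr((.508,-.2307),aj)
BZ=.059
def B(phi,dz=0): return J(-.078,-.105+.16*np.sin(phi),.066+.16*np.cos(phi)-BZ+dz)
E
python3 - <<'E'
from bench import manip
from h import *
for phi in np.linspace(-.156,np.pi/2,10)[1:]:
    manip.move_l(B(phi),max_speed=.15)
    f=np.array(manip.current_force());print(round(phi,2),f.round(1),round(manip.current_grip_width(),3))
    if np.linalg.norm(f)>30: print("stop");break
print(manip.current_time())
im,d=manip.grab_frame("side");im2,_=manip.grab_frame("scene")
cv2.imwrite("pics/c3.png",np.hstack([cv2.resize(im[120:240,260:380],(400,400)),cv2.resize(im2[190:310,90:210],(400,400))])[:,:,::-1])
E
```

```text
0.04 [ 0.6 -0.5 -1.6] 0.126
0.23 [ 1.8 -0.9 -2.5] 0.13
0.42 [ 3.4 -1.8 -2.9] 0.129
0.61 [ 4.1 -3.5 -4.6] 0.13
0.8 [ 4.  -5.  -5.2] 0.13
1.0 [ 1.9 -5.6 -5.6] 0.127
1.19 [ 1.9 -8.3 -4.7] 0.123
1.38 [ -0.2 -12.5  -3.3] 0.127
1.57 [ -4.4 -17.    6. ] 0.129
14.9417
```

View pics/c3.png

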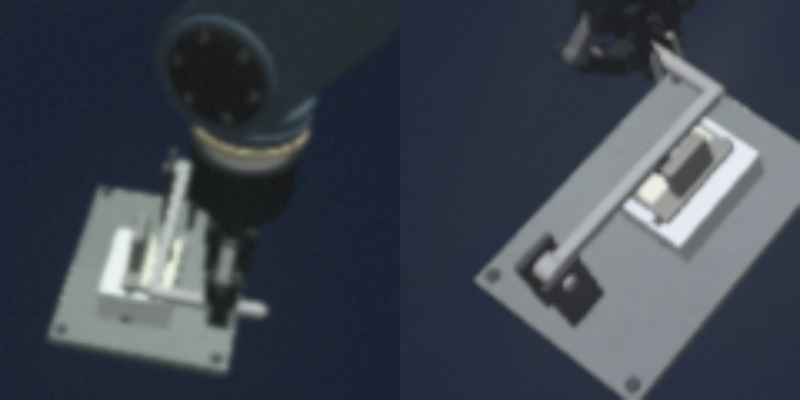

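The arm is level with its foot over the flange: in the side view the foot is at about (180,245), and the bar is gripped at (220,300). Next I'll relieve the y-pull and press.

Run:
```python
from bench import manip
from h import *
b=B(np.pi/2)
sh=J(0,-.0025,0)-J(0,0,0)
for dz in(0,-.002,-.004,-.006,-.008):
    manip.move_l(b+sh+[0,0,dz],max_speed=.05)
    f=np.array(manip.current_force());print(dz,f.round(1),np.round(manip.current_ee_pos(),4)[2])
    if f[2]>10.5: break
manip.dwell(1.1);f=np.array(manip.current_force());print(f.round(1),manip.current_time())
im,d=manip.grab_frame("scene");k=manip.get_calibration("scene");W=cloud(d,k)
c,s=np.cos(aj),np.sin(aj);X=W[...,0]-.508;Y=W[...,1]+.2307;x=X*c+Y*s;y=-X*s+Y*c
m=(abs(x+.022)<.008)&(y>-.08)&(y<.05)&(W[...,2]>.06);print("arm top: z=",np.polyfit(y[m],W[...,2][m],1).round(4),m.sum())
np.save("pics/press.npy",[dz])
```

```text
0 [3.3 4.4 4. ] 0.0073
-0.002 [2.1 3.6 8.5] 0.0054
-0.004 [2.9 3.5 8.8] 0.0034
-0.006 [-2.4  5.3 24.8] 0.0023
[-3.1  5.3 25.4] 17.1417
arm top: z= [-0.0439  0.0658] 303
```

Run:
```python
from bench import manip
from h import *
sh=J(0,-.002,0)-J(0,0,0)
for phi in np.linspace(np.pi/2,-.19,10):
    manip.move_l(B(phi)+sh*np.sin(phi),max_speed=.15)
    f=np.array(manip.current_force());print(round(phi,2),f.round(1),round(manip.current_grip_width(),3))
    if np.linalg.norm(f)>30: print("stop");break
else:
    manip.set_gripper(1.0); 
    manip.move_l(B(phi,.10),max_speed=.25)
print(manip.current_time(),np.round(manip.current_force(),1))
im,d=manip.grab_frame("side");cv2.imwrite("pics/c4.png",cv2.resize(im[60:260,220:440],None,fx=2,fy=2)[:,:,::-1])
W=cloud(d,manip.get_calibration("side"))
print("bar",rect(W,.2,.24,(.43,-.35),.06),"tab",rect(W,.074,.09,(.507,-.231),.05))
```

```text
1.57 [ 3.5 -0.9  4.5] 0.125
1.38 [7.  8.7 0.2] 0.132
1.18 [ 8.6 18.3  6.3] 0.126
0.98 [ 8.5 31.7 16.9] 0.127
stop
18.5167 [ 8.5 31.7 16.9]
bar (0, array([0., 0., 0., 0., 0.]), np.float64(nan)) tab (37, array([ 507.6, -229.4,   37.6,    9.6,   86.6]), np.float64(0.0816))
  return _methods._mean(a, axis=axis, dtype=dtype,
  ret = ret.dtype.type(ret / rcount)
```

View pics/c4.png

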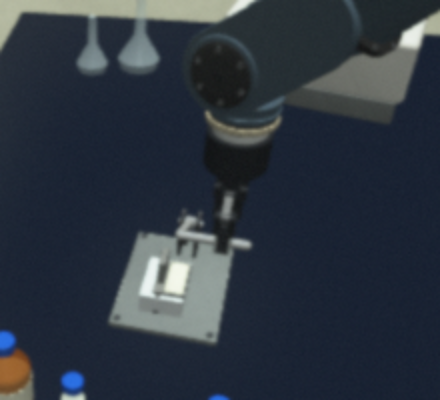

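The side view shows the clamp lifted partway, still pinched at (222,240). The remaining force is radial, meaning my arc radius is slightly small, so I'll continue with a compliant radius correction.

Run:
```python
from bench import manip
from h import *
dr=0.002-.002;phi=.98;rad=lambda p:J(0,np.sin(p),np.cos(p))-J(0,0,0)
sh=J(0,-.002,0)-J(0,0,0);off=sh*np.sin(.983)
for i in range(4):
    f=np.array(manip.current_force());fr_=f@rad(phi)
    off=off+rad(phi)*np.clip(fr_/9000*.8,-.003,.003);manip.move_l(B(phi)+off,max_speed=.1)
    print("relax",fr_.round(1),(off*1e3).round(1))
    if abs(fr_)<6:break
for phi in list(np.arange(.85,-.19,-.13))+[-.19]:
    manip.move_l(B(phi)+off,max_speed=.15)
    f=np.array(manip.current_force());fr_=f@rad(phi)
    if abs(fr_)>4: off=off+rad(phi)*np.clip(fr_/9000*.8,-.003,.003)
    print(round(phi,2),f.round(1),fr_.round(1),(off*1e3).round(1),round(manip.current_grip_width(),3))
    if np.linalg.norm(f)>40: print("stop");break
print(manip.current_time())
```

```text
relax 36.9 [0.1 0.8 1.7]
relax 9.3 [0.1 1.5 2.1]
relax 2.0 [0.2 1.7 2.2]
0.85 [ 4.7 12.1  7.7] 14.5 [0.3 2.6 3.1] 0.128
0.72 [ 2.1 11.4  9.9] 15.0 [0.3 3.5 4.1] 0.128
0.59 [ 0.5  9.8 11. ] 14.6 [0.4 4.2 5.2] 0.127
0.46 [-0.9  6.6 10.5] 12.3 [0.5 4.7 6.1] 0.127
0.33 [-1.9  4.9  9.2] 10.2 [0.5 5.  7. ] 0.13
0.2 [-3.1  2.9  8.4] 8.7 [0.5 5.1 7.8] 0.128
0.07 [-2.3  2.   7.5] 7.6 [0.5 5.2 8.4] 0.124
-0.06 [-1.5  0.4  7.2] 7.2 [0.5 5.2 9.1] 0.124
-0.19 [-2.3 -0.2  6.5] 6.4 [0.5 5.  9.6] 0.131
21.9417
```

Run:
```python
from bench import manip
from h import *
p=np.array(manip.current_ee_pos());s=J(0,-.006,-.001)-J(0,0,0)
manip.move_l(p+s,max_speed=.1);print(np.round(manip.current_force(),1))
manip.set_gripper(1.0)
manip.move_l(p+s+[0,0,.1],max_speed=.3);print(manip.current_time())
# to above holder
T=rot(aj);manip.move_ptp(J(0,0,.20),T)
im,d=manip.grab_frame("scene");W=cloud(d,manip.get_calibration("scene"));print("bar",rect(W,.2,.25,(.43,-.352),.06),manip.current_time())
im,d=manip.grab_frame("side");W=cloud(d,manip.get_calibration("side"));print("bar",rect(W,.2,.25,(.43,-.352),.06),"tab",rect(W,.074,.09,(.507,-.231),.05))
cv2.imwrite("pics/c5.png",cv2.resize(im[60:260,220:440],None,fx=2,fy=2)[:,:,::-1])
```

```text
[-2.  -0.1  7.8]
23.3833
bar (381, array([ 430.8, -358.7,   15.5,   94.4,   87.1]), np.float64(0.2288)) 24.6083
bar (97, array([ 431.1, -353.2,   11.3,   94.2,   87.1]), np.float64(0.2247)) tab (38, array([ 507.6, -230.4,   37.5,    9.6,   86.1]), np.float64(0.0814))
```

View pics/c5.png

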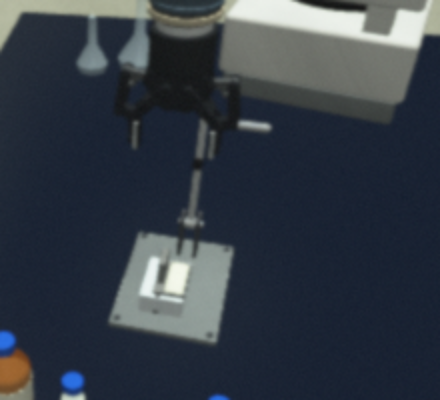

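The clamp stays open past upright: the bar is at about (255,126), and the holder is unmoved at (172,278). Next I'll descend onto the tab.

Run:
```python
from bench import manip
from h import *
manip.move_l(J(0,0,.06),max_speed=.25);manip.move_l(J(0,0,.011),max_speed=.1)
f0=np.array(manip.current_force());print(f0.round(1))
manip.set_gripper(0.0,effort=60)
f1=np.array(manip.current_force());print(f1.round(1),manip.current_grip_width(),np.round(manip.current_ee_pos(),4),manip.current_time())
im,d=manip.grab_frame("side");cv2.imwrite("pics/c6.png",cv2.resize(im[140:240,250:370],None,fx=4,fy=4)[:,:,::-1])
```

```text
[-0.3 -0.5 -0.6]
[-0.1  0.4  2.7] 0.109512137150409 [ 0.5082 -0.2308  0.0112] 26.6833
```

View pics/c6.png

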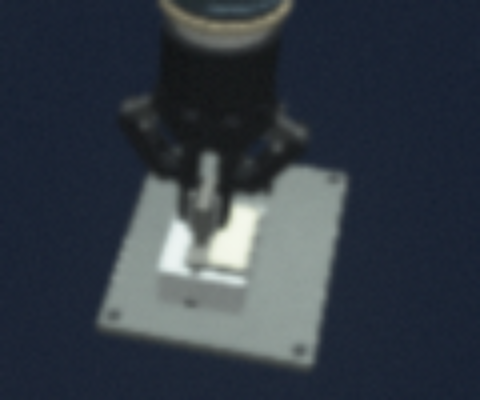

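The tab is gripped at width 0.11 (about 9.5 mm) with almost no side force. Next I'll lift, carry the holder and hover over the slot.

```bash
cat >> h.py <<'E'
as_=np.radians(7.1);S=fr((.575,.22),as_)
SX,SY=-.0037,-.003
E
python3 - <<'E'
from bench import manip
from h import *
manip.move_l(J(0,0,.06),max_speed=.12);print(np.round(manip.current_force(),1))
manip.move_l(J(0,0,.15),max_speed=.25)
manip.move_l(S(SX,SY,.15),rot(as_),max_speed=.25)
manip.move_l(S(SX,SY,.070),max_speed=.2)
print(manip.current_time(),manip.current_grip_width(),np.round(manip.current_force(),1))
ims=[]
c,s=np.cos(as_),np.sin(as_)
for n in("side","scene","wrist"):
    k=manip.get_calibration(n);im,d=manip.grab_frame(n);W=cloud(d,k);X=W[...,0]-.575;Y=W[...,1]-.22;x=X*c+Y*s;y=-X*s+Y*c;z=W[...,2]
    cv2.imwrite(f"pics/h_{n}.png",im[:,:,::-1]);np.savez(f"pics/h_{n}.npz",d=d,**k)
    m=(z>.094)&(z<.112)&(x<-.012)&(x>-.07)&(abs(y)<.06)
    if m.sum()>20:
        r=cv2.minAreaRect((np.stack([x[m],y[m]],1)*1e3).astype(np.float32));print(n,m.sum(),np.round([*r[0],*r[1],r[2]],1),np.percentile(x[m],[1,99]).round(4),np.percentile(y[m],[1,99]).round(4),np.percentile(z[m],[5,50,95]).round(4))
a=cv2.imread("pics/h_side.png")[280:384,150:290];b=cv2.imread("pics/h_scene.png")[80:184,250:390]
cv2.imwrite("pics/c7.png",np.vstack([cv2.resize(q,(560,290))for q in(a,b)]) )
E
```

```text
[-0.1  0.3 -0.6]
30.3083 0.10712001987865888 [ 0.1 -0.4  0.3]
side 368 [-25.7   5.6  54.3  26.9  89.5] [-0.039  -0.0126] [-0.0199  0.0321] [0.1038 0.1063 0.108 ]
scene 156 [-26.7  -6.2  27.8  71.3   0.5] [-0.0399 -0.0127] [-0.0394  0.0283] [0.1034 0.107  0.1092]
wrist 3253 [-24.8   3.6  58.1  25.5  89.9] [-0.0369 -0.0124] [-0.0221  0.0323] [0.1058 0.1071 0.1081]
```

View pics/c7.png

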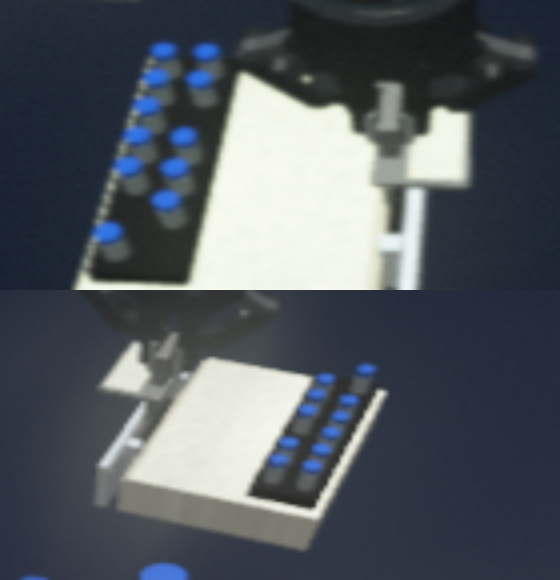

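The holder hovers level with its flange to the front (side crop (420,150)), and its yaw is within 0.5°. All three cameras suggest the blade sits about 1 mm too far in +x, so I'll shift by -1 mm and insert with force checks.

Run:
```python
from bench import manip
from h import *
x=SX-.001
manip.move_l(S(x,SY,.060),max_speed=.1)
for z in(.054,.050,.046,.042,.039,.036,.034,.032,.031):
    manip.move_l(S(x,SY,z),max_speed=.06)
    f=np.array(manip.current_force());l=f@(S(1,0,0)-S(0,0,0));print(z,np.round(manip.current_ee_pos()[2],4),f.round(1),"fx",l.round(1),round(manip.current_grip_width(),3))
    if abs(l)>3: x+=np.clip(l/9000*.7,-.001,.001);print("shift",x)
    if f[2]>(25 if z<.04 else 12): print("stop");break
print(manip.current_time())
```

```text
0.054 0.0538 [ 0.4 -0.9 -0.6] fx 0.3 0.11
0.05 0.0497 [ 0.1 -0.8 -0.5] fx -0.0 0.108
0.046 0.0457 [ 0.2 -0.2 -0.9] fx 0.2 0.109
0.042 0.0417 [ 0.3  0.3 -1. ] fx 0.3 0.105
0.039 0.0392 [ 0.4 -0.2  1.5] fx 0.4 0.106
0.036 0.0362 [ 0.9 -0.   3.7] fx 0.8 0.105
0.034 0.0342 [0.9 0.1 4.6] fx 0.9 0.105
0.032 0.0322 [0.4 0.8 5.5] fx 0.5 0.11
0.031 0.0313 [1.5 0.3 6.3] fx 1.5 0.109
32.9583
```

Run:
```python
from bench import manip
from h import *
x=SX-.001
for z in np.arange(.0304,.0250,-.0005):
    manip.move_l(S(x,SY,z),max_speed=.03)
    f=np.array(manip.current_force());print(round(z,4),np.round(manip.current_ee_pos()[2],4),f.round(1),round(manip.current_grip_width(),3))
    if f[2]>17: break
manip.dwell(.5);print(manip.current_ee_pos()[2],np.round(manip.current_force(),1),manip.current_time())
im,d=manip.grab_frame("scene");c,s=np.cos(as_),np.sin(as_)
for n in("side","wrist","scene"):
    k=manip.get_calibration(n);im,d=manip.grab_frame(n);W=cloud(d,k);X=W[...,0]-.575;Y=W[...,1]-.22;xx=X*c+Y*s;y=-X*s+Y*c;zz=W[...,2]
    m=(zz>.061)&(zz<.078)&(xx<-.02)&(xx>-.036)&(abs(y)<.05)
    A=np.c_[xx[m]+.028,y[m],np.ones(m.sum())];print(n,m.sum(),"flange plane tilt x,y,z",np.linalg.lstsq(A,zz[m],rcond=None)[0].round(4))
    if n!="wrist": cv2.imwrite(f"pics/f_{n}.png",im[:,:,::-1])
W=cloud(d,k);print("bar",rect(W,.2,.25,(.43,-.352),.06))
a=cv2.imread("pics/f_side.png")[200:384,150:390];b=cv2.imread("pics/f_scene.png")[80:310,90:390]
cv2.imwrite("pics/c8.png",np.hstack([cv2.resize(q,(390,300))for q in(a,b)]) )
```

```text
0.0304 0.0312 [-0.7 -0.2 10.2] 0.108
0.0299 0.0312 [-2.1 -0.9 14.3] 0.107
0.0294 0.0311 [-3.9 -1.8 19.5] 0.105
0.031100102705356146 [-3.5 -2.4 20.3] 34.2083
side 213 flange plane tilt x,y,z [-0.0222 -0.0073  0.0666]
wrist 2218 flange plane tilt x,y,z [ 0.0075 -0.0151  0.0667]
scene 80 flange plane tilt x,y,z [0.0036 0.0201 0.0674]
bar (374, array([ 431.2, -358.8,   15.8,   95.5,   87.2]), np.float64(0.2289))
```

Run:
```python
from bench import manip
import numpy as np
print(np.round(manip.current_force(),1),manip.current_grip_width(),manip.current_time());manip.sign_off()
```

```text
[-5.1 -1.1 19.2] 0.10779812637918851 34.4083
the job is handed in; nothing more can be done
```

I did the whole job in the order asked and handed it in at 34.4 s, with the gripper still holding the tab and pressing it home.

- **Clamp press:** I swung the arm over and pressed the foot down on the holder for about 1.1 s, with about 25 N at the bar.
- **Clamp open:** I swung it back past upright and let go. The last scene check showed the bar still there, about 9–12° past upright.
- **Holder:** I lifted it by its tab and pushed the blade into the slot with almost no side force.
- **Final state:** The downward movement stopped hard at about 20 N. The cameras put the flange top at 66.6–67.4 mm, against 66 mm nominal, and close to level (fitted tilt within about 1.3°). Grip width stayed at 0.108.

**What went wrong or disagreed:**
- **Fingertip offset:** The real fingertips are about 42 mm behind the reported TCP. My first pinch at the bar closed on nothing above it; I measured the offset and corrected for it.
- **Bar slip:** The bar slipped in the fingers on the return swing. The force reached about 37 N, so I stopped and finished with a corrected radius.
- **Camera disagreement:** The cameras differed by 2–3 mm, so I set the slot position from where the blade and slot lay relative to each other.
- **Last picture:** I could not view the final picture because the 12-picture limit was reached. The final check therefore rests on depth and force, and I did not check the bottle, vials and box again at the end.

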